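# Clamp the wide cartridge in the closet vise

### The job

Take the shorter, wider capped cartridge out of the black tray and stand it upright between the open jaws of the small vise, leaving the slim cartridge standing where it is. Then turn the vise's crank clockwise until the sliding jaw has pressed the cartridge snugly against the fixed jaw, and let go.

Things in the scene. Friction and masses are not known exactly. Their poses are not given: they have to be found in the camera images.
- cartridge: Shorter, wider of two white capped cartridges, upright in a black tray (rim 25 mm high, floor 4 mm thick). Round body 40 mm wide and 75 mm high, then a grey cap 22 mm wide and 18 mm high; about 220 g. Origin: centre of its underside, z up. Also in the tray, under 30 mm high: a nozzle cap and a lying punch.
- slim_cartridge: The other cartridge, to be left alone: 28 mm wide, 95 mm high plus a cap of 18 mm (113 mm in all), upright in the same tray, 95 mm or more from the wide one, roughly along the robot's y (either side). Origin: centre of its underside, z up.
- vise: Grey vise fixed to the shelf. Origin: at shelf height under the middle of the fixed jaw's face, which looks to the vise's +y. Base plate x -50 to 50, y -60 to 220 mm; its top, 12 mm up, is the bed for the work. Both jaws 64 mm wide (x), tops 48 mm up; the other jaw slides along y. Crank axis upright at x 0, y 165 mm over a housing 57 mm high; flat crank arm at 61 to 69 mm.
- crank (a joint): Crank angle q, rad: 0 open, grows clockwise seen from above, starts at 0 to 0.6, stays where left (2 N moves it). Jaw opening = 80 - 15 q mm. Black upright knob, 22 mm wide, from 71 to 111 mm above the shelf, spins freely on its pin, so a hand need not turn. Knob centre in the vise's frame: x = 50 cos(a), y = 165 + 50 sin(a) mm, a = 3.39 - q (from the -x side by +y to +x).
Mind the look-alikes: they are no part of the job. Leave any green, pink or purple look-alike of the cartridge alone.

How it is judged:
On the way:
1. the wide cartridge stands on the vise's bed between the jaws, which are still open (x of cartridge in the frame of vise between -0.025 and 0.025 m and z of cartridge in the frame of vise below 0.017 m and angle between cartridge's own z axis and vertical below 0.17 rad and y of cartridge in the frame of vise between 0.015 and 0.062 m and value of joint crank below 2 rad), for 0.2 s.
At the end, for the whole second after the job is handed in: The wide cartridge stands at rest on the vise's bed, upright within 10 degrees, within 25 mm of the middle of the jaws' width, its axis 16 to 23 mm from the fixed jaw, and the crank is past 2.52 rad (jaws under 42 mm apart). The slim one stands within 40 mm of its start (x of cartridge in the frame of vise between -0.025 and 0.025 m and z of cartridge in the frame of vise below 0.017 m and angle between cartridge's own z axis and vertical below 0.17 rad and y of cartridge in the frame of vise between 0.016 and 0.023 m and value of joint crank above 2.52 rad and linear speed of cartridge below 0.02 m/s and angle between slim_cartridge's own z axis and vertical below 0.2 rad and distance of slim_cartridge from where it was at the start of the episode below 0.04 m); the robot touches nothing.
It fails at once if the slim cartridge is tipped or pushed away (angle between slim_cartridge's own z axis and vertical above 0.5 rad or distance of slim_cartridge from where it was at the start of the episode above 0.04 m).
It also fails if it takes over 51 s, if anything falls off the work surface, if the arm or the gripper's body presses on something with over 40 N, if the wrist force passes 120 N, or if a joint passes its speed limit or range.

### The arm

A 7-joint arm with a two-finger parallel gripper is mounted at the origin on the work surface. World frame = base frame: x ahead of the robot, y to its left, z up, the work surface at z = 0. Lengths are in m, angles in rad, forces in N, time in s.
With the tool pointing down it reaches from about 0.4 to 0.875 m from the base axis. Payload 19.3 kg.
Tool frame: the origin (TCP) lies at the very end of the fingers, on their centre line; the grasp point (between the pads) lies 19 mm behind it; y points along the fingers, x is the direction in which the jaws open and shut, and the axes are right-handed (so a half turn about y gives the same grasp; the last joint's range is limited). The gripper opens to 85 mm and grips with 20 to 120 N. Pads are 22 mm wide; open, the fingers measure 114 mm over their backs; the gripper's body (76 mm by 85 mm) begins 54 mm behind the grasp point. The pads swing forward as they close: fully open they stand 13 mm farther back than shut.
Start: joints at [-0.07, 0.521, -0.036, 1.599, 0.021, 1.021, -0.113], TCP at [0.625, -0, 0.231] pointing down, gripper open.
Joint ranges: [-2.91, 2.91], [-0.3, 2.13], [-1.5, 1.42], [0.17, 2.43], [-1.26, 4.41], [0.16, 1.93], [-2.52, 2.52]. Speed limits (rad/s): [1.89, 1.89, 2.39, 2.39, 3.01, 3.01, 3.01].

### API

Orientations are given as [roll, pitch, yaw] about the fixed x, y, z axes, in that order (R = Rz(yaw) Ry(pitch) Rx(roll)).
In Python, from workcell import bot gives the robot as it stands. The module is installed in compiled form; this text tells all that it offers.
- The arm moves only by the shell command python3 -m crank 'ROWS' [FORCE]. ROWS is JSON, a list of rows, each an object of numbers: "hand": the closure, from 0 (fully open) to 1 (shut); "dx", "dy", "dz": the shift along the tool's x, y, z in mm; "yaw": the turn about the tool's y in rad. In form: [{"hand": .., "dx": .., "dy": .., "dz": .., "yaw": ..}, ...]. A call has 1 to 12 rows; each row is the pose to reach, as a shift and turn from the pose commanded when the call began, along the tool's axes at that moment; what a row does not reach only later rows make up. A row lasts 1/12 s, in which the tool goes at most 41.7 mm and 7.16 degrees, less where a joint would pass 70% of its speed; a pose out of reach is approached as far as the arm can. A call with a gripper value outside its range is refused whole. The fingers move at their own pace and stop on an object; FORCE is the grip in N (left out, the last holds). Time passes only in rows, so rows that repeat a pose let the fingers close. It gives the time, the measured TCP pose, the force and the opening at its end, in the units of the state.
- bot.observe(): the state, without advancing time (a new reading comes with each control period).
- bot.grab_frame(name): name is "scene" or "side" or "wrist"; returns the picture (480x640x3 uint8, red, green, blue); there is no depth.
- bot.camera_info(name): a dict with "fx", "fy", "cx", "cy" (pixels), "rvec" (rotation vector, rad) and "tvec" (3), from world to camera coordinates, as OpenCV has them. Camera axes: x right, y down, z forward; pixel columns grow to the right and rows downward; lengths in m; the calibration is good to about 2 mm. The wrist camera is an equidistant fisheye: a pixel r from the principal point sees the ray r / f radians off the axis. A picture is of the moment at which its call begins: read the wrist's pose just before it. camera_info takes no time and is no camera call; for the wrist camera it gives the pose at the moment of the call.
- bot.job_done(): hands the job in, once; it reports no verdict.
The state is a dict: "clock": time; "qpos": joint angles; "qd": joint speeds; "joint_efforts": joint torques, N m; "position": TCP position; "tool_rot": TCP orientation; "force": force on the tool from outside, world axes, zero at the start; "moment": the same for the moment, N m; "grip_width": finger opening in m.
Only numpy, scipy, OpenCV 4.12 (cv2) and the standard library are available. Lean on these libraries where they do the work, as an engineer would, in place of code of your own. Each camera call takes 0.05 s, during which the arm holds its last target.

## Working session

There is one attempt and no reset: what is moved stays moved. The work goes in short steps, Python scripts to look and compute and a shell command to move; the robot and the scene stay as the last step left them, time stands still between calls to the robot, and variables do not carry over. Pictures are saved under pics/ and viewed, and the job is handed in when it is done.

```bash
mkdir -p pics; ls
python3 - <<'E'
from workcell import bot
import cv2
print(bot.observe())
for n in ["scene","side","wrist"]:
    print(n,bot.camera_info(n))
    f=bot.grab_frame(n); cv2.imwrite(f"pics/{n}0.png",f[:,:,::-1])
E
```

```text
pics
{'clock': 0.0, 'qpos': array([-0.07022712,  0.52203047, -0.03633364,  1.59996257,  0.02122995,
        1.02106942, -0.11282892]), 'qd': array([ 1.64024190e-04, -3.73804075e-04,  1.27691796e-03, -7.17582151e-04,
        1.22288584e-05, -9.80898213e-04, -4.51148994e-04]), 'joint_efforts': array([-4.24098413e-03, -9.27110124e+01,  1.97758444e+00, -3.69928443e+01,
        1.76317629e-02,  8.19846697e-03, -6.58496788e-05]), 'position': array([ 6.24693330e-01, -2.18340480e-05,  2.30731675e-01]), 'tool_rot': array([-1.57089372e+00,  1.07959610e-03,  8.42072353e-06]), 'force': array([0.19597777, 0.24105296, 0.4086844 ]), 'moment': array([ 0.03259901,  0.01954024, -0.01898611]), 'grip_width': 0.08532543661776672}
scene {'fx': 546.8964444166652, 'fy': 546.8964444166652, 'cx': 316.8993779028729, 'cy': 244.97745831130766, 'rvec': array([ 2.27899726,  0.60871547, -0.27729824]), 'tvec': array([-0.43012232, -0.1121817 ,  1.15251616])}
side {'fx': 608.9139347603802, 'fy': 608.9139347603802, 'cx': 307.762293207629, 'cy': 237.9094662510865, 'rvec': array([ 2.24228377, -0.43536434,  0.23010242]), 'tvec': array([-0.44752157,  0.18018782,  0.97305447])}
wrist {'fx': 371.64829954431775, 'fy': 371.64829954431775, 'cx': 322.8093591123074, 'cy': 244.43222160130708, 'rvec': array([-2.81799178e+00,  3.02206378e-04,  5.14527847e-04]), 'tvec': array([-0.62463927, -0.04099535,  0.37937525])}
```

View pics/scene0.png

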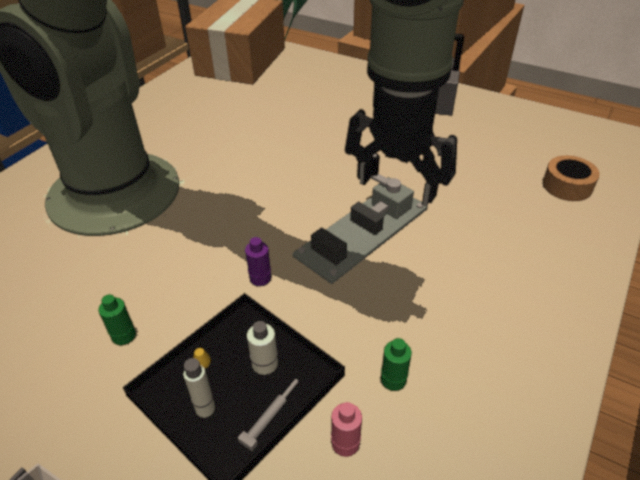

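View pics/side0.png

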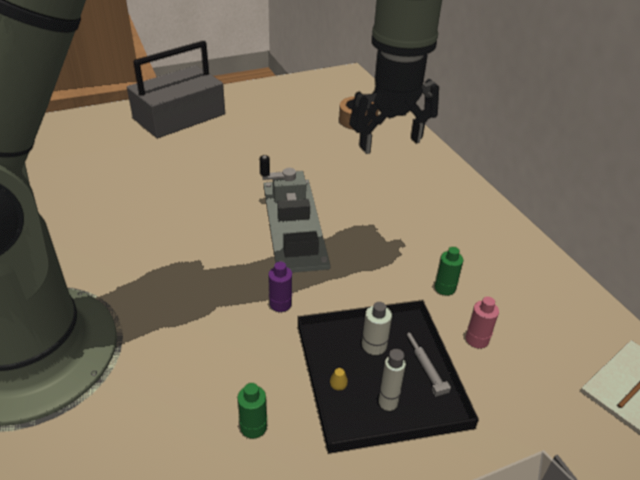

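View pics/wrist0.png

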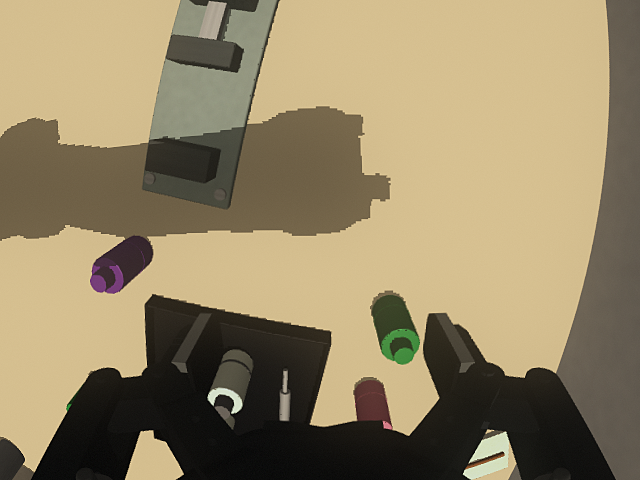

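The wide cartridge is at about scene (262,348) and side (377,330). The slim one is at scene (199,388) and side (392,380). The vise runs from scene (330,250) to (395,195), and in the side view its knob is at (265,165). Next I'll zoom in and measure.

```bash
cat > h.py <<'E'
import numpy as np, cv2
from workcell import bot
def ray(n,uv,ci=None):
    c=ci or bot.camera_info(n); R=cv2.Rodrigues(np.array(c["rvec"]))[0]; t=np.array(c["tvec"])
    x=(uv[0]-c["cx"])/c["fx"]; y=(uv[1]-c["cy"])/c["fy"]
    if n=="wrist":
        r=np.hypot(x,y); s=np.sin(r)/max(r,1e-9); d=np.array([x*s,y*s,np.cos(r)])
    else: d=np.array([x,y,1.])
    d=R.T@(d/np.linalg.norm(d)); return -R.T@t,d
def onz(n,uv,z,ci=None):
    o,d=ray(n,uv,ci); return o+d*(z-o[2])/d[2]
def tri(obs):
    A=np.zeros((3,3));b=np.zeros(3);L=[]
    for o in obs:
        p,d=ray(*o); P=np.eye(3)-np.outer(d,d);A+=P;b+=P@p;L.append((p,P))
    X=np.linalg.solve(A,b); return X,[np.linalg.norm(P@(X-p)) for p,P in L]
def proj(n,X,ci=None):
    c=ci or bot.camera_info(n); R=cv2.Rodrigues(np.array(c["rvec"]))[0]; p=R@np.array(X)+np.array(c["tvec"])
    if n=="wrist":
        th=np.arctan2(np.hypot(p[0],p[1]),p[2]);k=th/np.hypot(p[0],p[1])
        return np.array([c["cx"]+c["fx"]*k*p[0],c["cy"]+c["fy"]*k*p[1]])
    return np.array([c["cx"]+c["fx"]*p[0]/p[2],c["cy"]+c["fy"]*p[1]/p[2]])
E
python3 - <<'E'
import cv2
def crop(f,x0,y0,w,h,k,o):
    i=cv2.imread(f)[y0:y0+h,x0:x0+w]; cv2.imwrite(o,cv2.resize(i,None,fx=k,fy=k,interpolation=cv2.INTER_NEAREST))
crop("pics/scene0.png",285,160,150,130,5,"pics/c1.png")
crop("pics/side0.png",240,145,100,130,4,"pics/c2.png")
crop("pics/scene0.png",180,310,110,120,5,"pics/c3.png")
crop("pics/side0.png",350,290,70,130,4,"pics/c4.png")
E
```

```text
(no output)
```

View pics/c1.png

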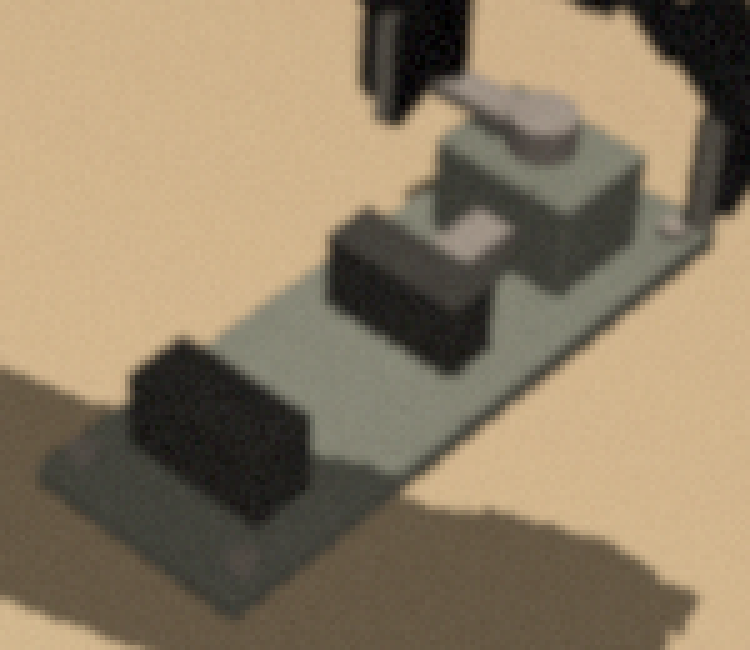

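View pics/c2.png

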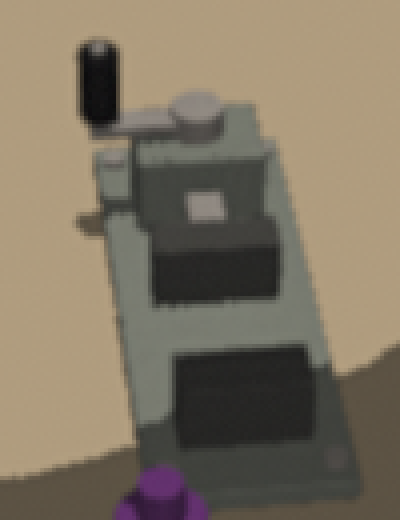

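View pics/c3.png

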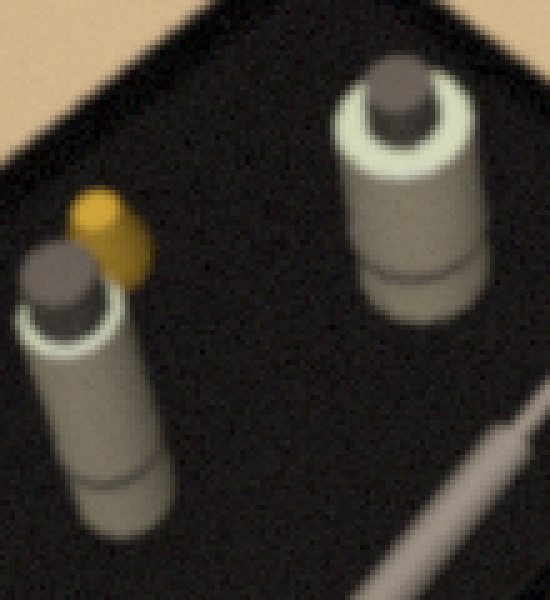

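View pics/c4.png

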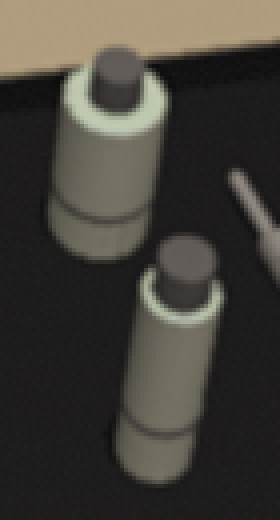

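```bash
python3 - <<'E'
from h import *
np.set_printoptions(precision=4,suppress=True)
S=lambda x,y,x0,y0,k:(x/k+x0-.4,y/k+y0-.4)
P={"shoulder":(S(404,122,180,310,5),S(115,99,350,290,4)),"captop":(S(401,80,180,310,5),S(117,58,350,290,4)),"slimcap":(S(60,270,180,310,5),S(187,252,350,290,4)),
"plateC_right/front":(S(235,605,285,160,5),S(360,492,240,145,4)),
"fixjaw top near +x":(S(262,478,285,160,5),S(315,390,240,145,4)),
"fixjaw top far +x":(S(312,415,285,160,5),S(312,347,240,145,4)),
"fixjaw top far -x":(S(183,340,285,160,5),S(175,352,240,145,4)),
"hub":(S(547,103,285,160,5),S(196,104,240,145,4)),
}
for k,(a,b) in P.items():
    print(k,*tri([("scene",a),("side",b)]))
print("knob",onz("side",S(99,47,240,145,4),.111))
for z,uv in ((.079,P["shoulder"]),(.097,P["captop"]),(.117,P["slimcap"])): print(z,onz("scene",uv[0],z),onz("side",uv[1],z))
for uv in ((143,190),(230,208),(278,0)): print("wr",uv,onz("wrist",uv,.012))
E
python3 - <<'E'
import cv2
i=cv2.imread("pics/wrist0.png")[0:220,120:300]; cv2.imwrite("pics/c5.png",cv2.resize(i,None,fx=2.7,fy=2.7))
E
```

```text
shoulder [ 0.5196 -0.196   0.0781] [np.float64(0.0008053320683352474), np.float64(0.0008053320683351753)]
captop [ 0.5199 -0.1942  0.0978] [np.float64(0.0003445271719936653), np.float64(0.0003445271719935691)]
slimcap [ 0.4888 -0.3007  0.1184] [np.float64(3.314224917324949e-05), np.float64(3.314224917318619e-05)]
plateC_right/front [ 0.5273 -0.0002  0.0057] [np.float64(0.002210820700262237), np.float64(0.0022108207002622445)]
fixjaw top near +x [0.5196 0.0343 0.039 ] [np.float64(0.001019567825854995), np.float64(0.0010195678258549323)]
fixjaw top far +x [0.5262 0.0569 0.0493] [np.float64(0.002176506480472144), np.float64(0.0021765064804720857)]
fixjaw top far -x [0.4651 0.0737 0.0479] [np.float64(0.0007214149118163009), np.float64(0.0007214149118162759)]
hub [0.5351 0.2298 0.0742] [np.float64(0.001748141129151112), np.float64(0.0017481411291510524)]
knob [0.4878 0.2404 0.111 ]
0.079 [ 0.5197 -0.1956  0.079 ] [ 0.519  -0.1977  0.079 ]
0.097 [ 0.5196 -0.1942  0.097 ] [ 0.5203 -0.1932  0.097 ]
0.117 [ 0.488  -0.3001  0.117 ] [ 0.4895 -0.2997  0.117 ]
wr (143, 190) [0.4335 0.0218 0.012 ]
wr (230, 208) [ 0.5306 -0.0003  0.012 ]
wr (278, 0) [0.5818 0.208  0.012 ]
```

View pics/c5.png

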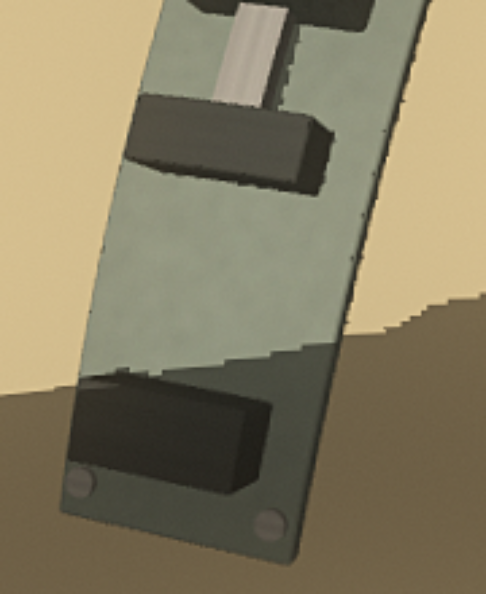

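The estimates agree with the known sizes. Cartridge heights are within about 1 mm, and the plate's front edge measures 99.6 mm. Next I'll locate the look-alikes so I can check clearance along the path.

Run:
```python
from h import *
np.set_printoptions(precision=3,suppress=True)
for n in("scene","side"):
    hsv=cv2.cvtColor(cv2.imread(f"pics/{n}0.png"),cv2.COLOR_BGR2HSV)
    for c,(a,b) in {"green":(50,75),"pink":(165,180),"purple":(140,160)}.items():
        m=cv2.inRange(hsv,(a,90,30),(b,255,255)); cs,_=cv2.findContours(m,0,2)
        for k in cs:
            if cv2.contourArea(k)>250:
                x,y,w,h=cv2.boundingRect(k); top=k[k[:,0,1]<y+8][:,0].mean(0)
                print(n,c,(x,y,w,h),onz(n,top,.092)[:2])
```

```text
scene green (382, 339, 29, 51) [ 0.691 -0.124]
scene green (99, 295, 36, 50) [ 0.292 -0.259]
scene pink (332, 403, 29, 53) [ 0.685 -0.24 ]
scene purple (245, 237, 25, 48) [ 0.412 -0.047]
side green (238, 383, 29, 55) [ 0.297 -0.262]
side green (435, 247, 28, 48) [ 0.698 -0.121]
side pink (466, 297, 33, 51) [ 0.679 -0.241]
side purple (269, 262, 23, 49) [ 0.409 -0.052]
```

```bash
python3 -m crank '[{"hand":0,"dx":-15,"dy":10,"dz":-28,"yaw":0.04},{"hand":0,"dx":-30,"dy":20,"dz":-56,"yaw":0.08},{"hand":0,"dx":-45,"dy":30,"dz":-84,"yaw":0.12},{"hand":0,"dx":-60,"dy":40,"dz":-112,"yaw":0.16},{"hand":0,"dx":-75,"dy":50,"dz":-140,"yaw":0.2},{"hand":0,"dx":-90,"dy":60,"dz":-168,"yaw":0.232},{"hand":0,"dx":-105,"dy":60,"dz":-195,"yaw":0.232},{"hand":0,"dx":-105,"dy":60,"dz":-195,"yaw":0.232},{"hand":0,"dx":-105,"dy":60,"dz":-195,"yaw":0.232},{"hand":0,"dx":-105,"dy":60,"dz":-195,"yaw":0.232}]' 40
python3 - <<'E'
from h import *
np.set_printoptions(precision=4,suppress=True)
print(bot.observe()["tool_rot"])
for n in("wrist","scene"):
    f=bot.grab_frame(n); cv2.imwrite(f"pics/{n}1.png",f[:,:,::-1])
print(proj("wrist",[.52,-.195,.079]),proj("wrist",[.52,-.195,.097]))
E
```

```text
clock: 0.98
position: [0.5202, -0.1946, 0.1713]
tool_rot: [-1.57, -0.0, -0.232]
force: [-0.6, -0.0, 0.0]
grip_width: 0.0857
[-1.5704 -0.0001 -0.2319]
[322.1598 250.6019] [322.1328 260.2334]
```

View pics/wrist1.png

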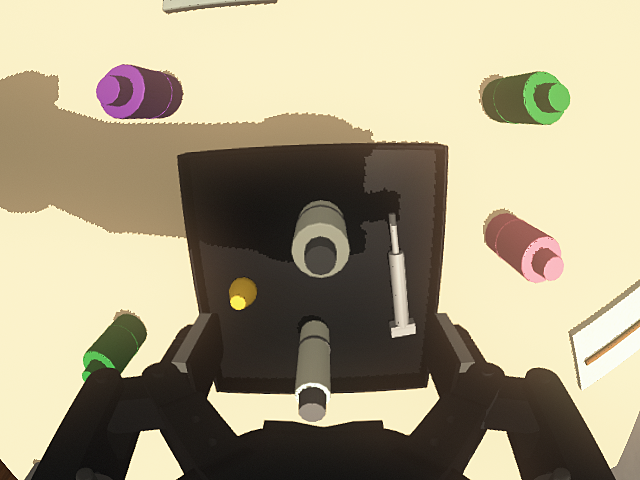

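View pics/scene1.png

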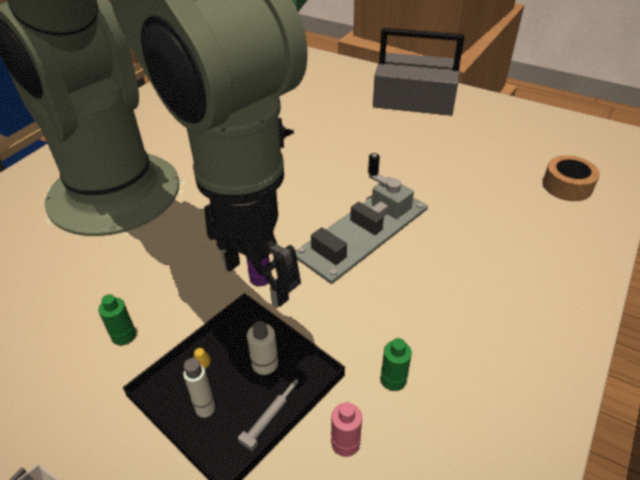

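The wrist view shows the wide cartridge's cap at (320,256), against a predicted (322,260), so it agrees to about 2 mm. The slim cartridge, at (312,400), is well clear of the fingers. The path down is free.

```bash
python3 -m crank '[{"hand":0,"dx":-1,"dy":15,"dz":1,"yaw":0},{"hand":0,"dx":-1,"dy":35,"dz":1,"yaw":0},{"hand":0,"dx":-1,"dy":55,"dz":1,"yaw":0},{"hand":0,"dx":-1,"dy":75,"dz":1,"yaw":0},{"hand":0,"dx":-1,"dy":95,"dz":1,"yaw":0},{"hand":0,"dx":-1,"dy":115,"dz":1,"yaw":0},{"hand":0,"dx":-1,"dy":127,"dz":1,"yaw":0},{"hand":0,"dx":-1,"dy":135,"dz":1,"yaw":0},{"hand":0,"dx":-1,"dy":135,"dz":1,"yaw":0},{"hand":0,"dx":-1,"dy":135,"dz":1,"yaw":0}]' 40
python3 - <<'E'
from h import *
for n in("side",):
    f=bot.grab_frame(n); cv2.imwrite(f"pics/{n}2.png",f[:,:,::-1])
E
```

```text
clock: 1.92
position: [0.5195, -0.1936, 0.0366]
tool_rot: [-1.571, -0.0, -0.232]
force: [0.3, -0.6, 0.5]
grip_width: 0.085
```

View pics/side2.png

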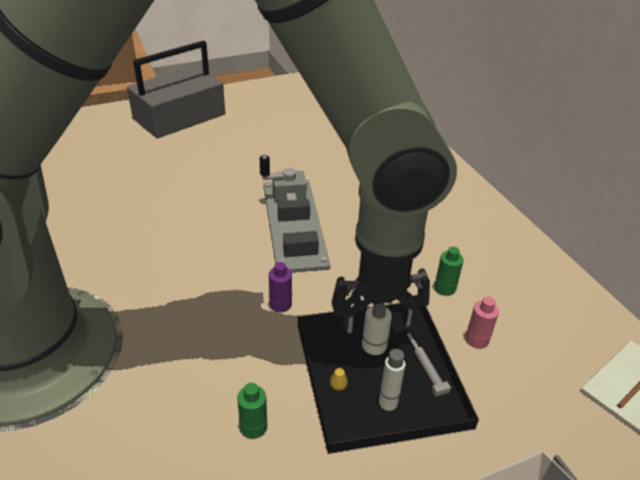

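The side view shows the fingers on either side of the wide cartridge at (377,330), with nothing else touched. I'll close the gripper now.

```bash
python3 -m crank '[{"hand":0.6},{"hand":0.9},{"hand":0.9},{"hand":0.9},{"hand":0.9},{"hand":0.9},{"hand":0.9},{"hand":0.9},{"hand":0.9},{"hand":0.9}]' 50
python3 - <<'E'
from h import *
o=bot.observe(); print(o["grip_width"],o["force"],o["position"])
f=bot.grab_frame("wrist"); cv2.imwrite("pics/w3.png",f[:,:,::-1])
E
```

```text
0.08545896812206095 [ 0.40124098 -0.3705669   0.8731568 ] [ 0.51977792 -0.19381832  0.03706925]$[0]: bad value
```

View pics/w3.png

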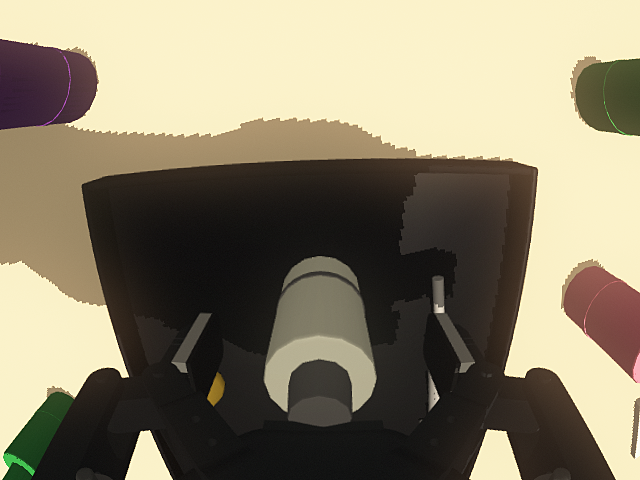

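The wrist view shows the cartridge centred between the pads at (320,380). The call was refused, so rows need all their keys. I'll send it again in full.

```bash
python3 -m crank '[{"hand":0.5,"dx":0,"dy":0,"dz":0,"yaw":0},{"hand":0.9,"dx":0,"dy":0,"dz":0,"yaw":0},{"hand":0.9,"dx":0,"dy":0,"dz":0,"yaw":0},{"hand":0.9,"dx":0,"dy":0,"dz":0,"yaw":0},{"hand":0.9,"dx":0,"dy":0,"dz":0,"yaw":0},{"hand":0.9,"dx":0,"dy":0,"dz":0,"yaw":0},{"hand":0.9,"dx":0,"dy":0,"dz":0,"yaw":0},{"hand":0.9,"dx":0,"dy":0,"dz":0,"yaw":0},{"hand":0.9,"dx":0,"dy":0,"dz":0,"yaw":0},{"hand":0.9,"dx":0,"dy":0,"dz":0,"yaw":0}]' 50
```

```text
clock: 2.85
position: [0.5194, -0.1939, 0.0368]
tool_rot: [-1.571, -0.001, -0.232]
force: [-0.9, 0.9, 7.2]
grip_width: 0.0391
```

The grip width is 39 mm, which matches the 40 mm body. I'll lift it.

```bash
python3 -m crank '[{"hand":0.9,"dx":0,"dy":-6,"dz":0,"yaw":0},{"hand":0.9,"dx":0,"dy":-16,"dz":0,"yaw":0},{"hand":0.9,"dx":0,"dy":-30,"dz":0,"yaw":0},{"hand":0.9,"dx":0,"dy":-45,"dz":0,"yaw":0},{"hand":0.9,"dx":0,"dy":-60,"dz":0,"yaw":0},{"hand":0.9,"dx":0,"dy":-75,"dz":0,"yaw":0},{"hand":0.9,"dx":0,"dy":-90,"dz":0,"yaw":0},{"hand":0.9,"dx":0,"dy":-95,"dz":0,"yaw":0},{"hand":0.9,"dx":0,"dy":-95,"dz":0,"yaw":0}]' 50
python3 - <<'E'
from h import *
np.set_printoptions(precision=4,suppress=True)
print(bot.observe()["position"],bot.observe()["force"])
for n in("side","scene","wrist"):
    f=bot.grab_frame(n); cv2.imwrite(f"pics/{n}4.png",f[:,:,::-1])
i=cv2.imread("pics/scene4.png")[140:290,280:440]; cv2.imwrite("pics/c6.png",cv2.resize(i,None,fx=4,fy=4,interpolation=0))
E
```

```text
clock: 3.6
position: [0.5199, -0.194, 0.1329]
tool_rot: [-1.571, -0.002, -0.232]
force: [0.7, 0.4, -1.7]
grip_width: 0.039
[ 0.5199 -0.194   0.1329] [ 0.6591  0.3797 -1.6835]
```

View pics/side4.png

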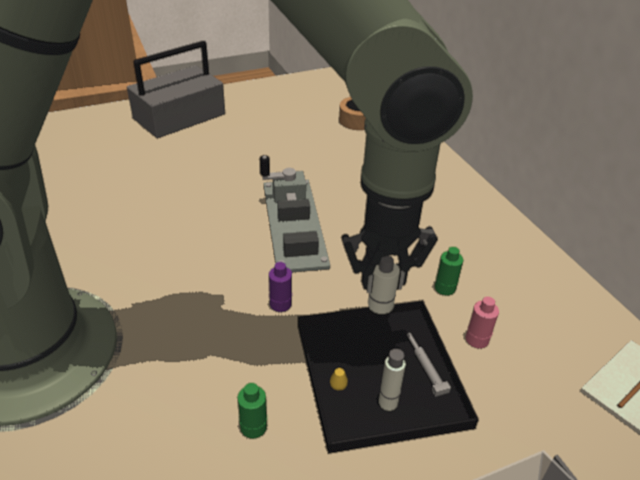

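View pics/c6.png

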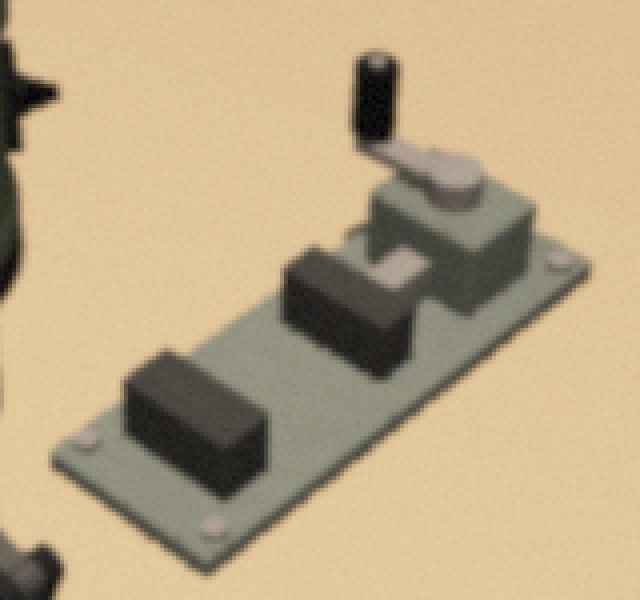

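View pics/wrist4.png

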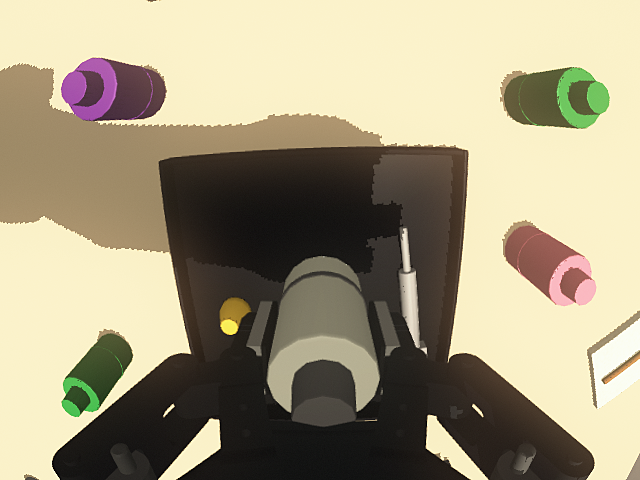

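The cartridge is lifted and upright, and the slim one hasn't moved. The vise is now unobstructed in the scene view, so I'll refine its pose.

Run:
```python
from h import *
np.set_printoptions(precision=4,suppress=True)
S=lambda x,y:(x/4+280-.4,y/4+140-.4)
pts=[((52,453),.012,(-.05,-.06)),((208,570),.012,(.05,-.06)),((591,266),.012,(.05,.22)),((167,351),.048,(-.032,0)),((268,416),.048,(.032,0)),((458,170),None,(0,.165))]
W=[];V=[]
for uv,z,v in pts:
    if z is None: z=.075
    p=onz("scene",S(*uv),z); print(uv,p); W.append(p[:2]);V.append(v)
W=np.array(W)[:5];V=np.array(V)[:5]
M,_=cv2.estimateAffinePartial2D(V.astype(np.float32),W.astype(np.float32),ransacReprojThreshold=.01)
print(M,"scale",np.hypot(M[0,0],M[1,0]),"yaw",np.degrees(np.arctan2(M[1,0],M[0,0])), (V@M[:,:2].T+M[:,2]-W)*1e3)
k=tri([("scene",S(377,59)),("side",(264.5,156.5))]);print("knob",k, onz("scene",S(377,59),.111))
yw=np.radians(-13.2); R=np.array([[np.cos(yw),-np.sin(yw)],[np.sin(yw),np.cos(yw)]])
O=M[:,2]; print("knob vise",R.T@(k[0][:2]-O), R.T@(onz("scene",S(377,59),.111)[:2]-O))
```

```text
(52, 453) [0.4341 0.022  0.012 ]
(208, 570) [ 0.5308 -0.0054  0.012 ]
(591, 266) [0.5976 0.2647 0.012 ]
(167, 351) [0.4654 0.0734 0.048 ]
(268, 416) [0.5252 0.0584 0.048 ]
(458, 170) [0.5373 0.2263 0.075 ]
[[ 0.959   0.2435  0.4962]
 [-0.2435  0.959   0.0659]] scale 0.98937921088245 yaw -14.246093971770392 [[-0.5197 -1.499 ]
 [-1.3158  1.5877]
 [ 0.101  -0.0483]
 [ 0.0749  0.2855]
 [ 1.6596 -0.326 ]]
knob (array([0.4867, 0.237 , 0.1138]), [np.float64(0.0008176189647282106), np.float64(0.0008176189647282567)]) [0.4846 0.2421 0.111 ]
knob vise [-0.0483  0.1644] [-0.0515  0.1689]
```

```bash
python3 -m crank '[{"hand":0.9,"dx":-5,"dy":0,"dz":15,"yaw":0},{"hand":0.9,"dx":-14,"dy":0,"dz":45,"yaw":0},{"hand":0.9,"dx":-23,"dy":0,"dz":75,"yaw":0},{"hand":0.9,"dx":-32,"dy":0,"dz":105,"yaw":0},{"hand":0.9,"dx":-41,"dy":0,"dz":135,"yaw":0},{"hand":0.9,"dx":-50,"dy":0,"dz":165,"yaw":0},{"hand":0.9,"dx":-59,"dy":0,"dz":195,"yaw":0},{"hand":0.9,"dx":-68,"dy":0,"dz":225,"yaw":0},{"hand":0.9,"dx":-77,"dy":0,"dz":255,"yaw":0},{"hand":0.9,"dx":-83,"dy":0,"dz":275,"yaw":0},{"hand":0.9,"dx":-83,"dy":0,"dz":275,"yaw":0},{"hand":0.9,"dx":-83,"dy":0,"dz":275,"yaw":0}]' 50
python3 - <<'E'
from h import *
np.set_printoptions(precision=4,suppress=True)
for n in("side","scene","wrist"):
    f=bot.grab_frame(n); cv2.imwrite(f"pics/{n}5.png",f[:,:,::-1])
print(bot.observe()["position"])
E
```

```text
clock: 4.75
position: [0.5011, 0.0938, 0.1305]
tool_rot: [-1.571, 0.001, -0.23]
force: [-0.2, -1.4, -2.0]
grip_width: 0.0394
[0.5016 0.0917 0.1309]
```

View pics/side5.png

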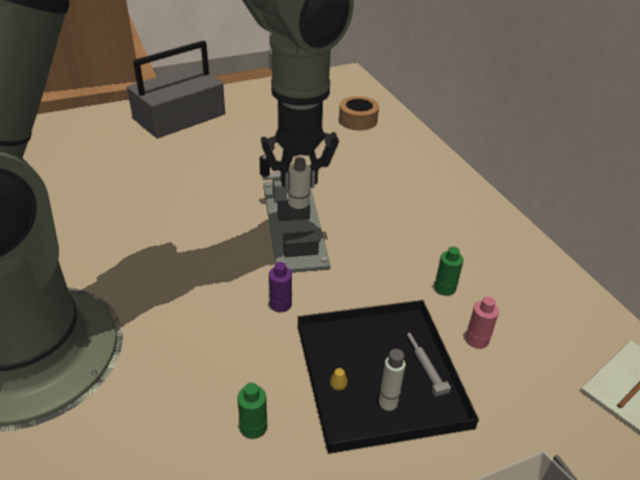

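View pics/wrist5.png

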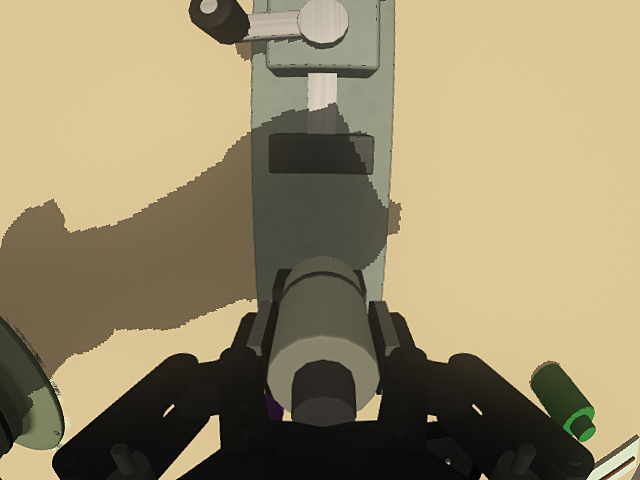

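View pics/scene5.png

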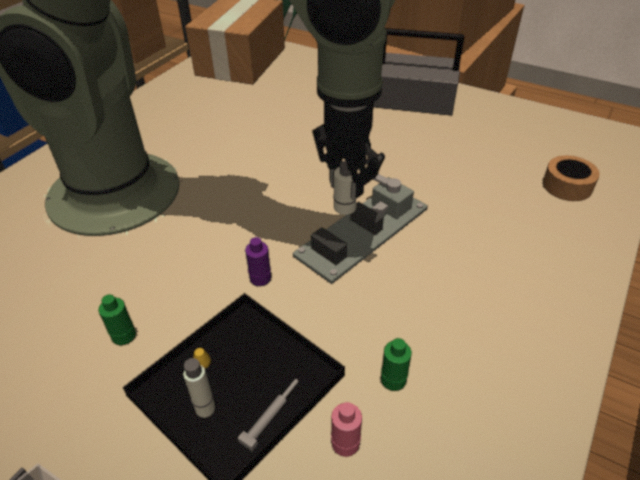

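The wrist view shows the hub at (323,20), the knob top at (208,5) and the sliding jaw's near edge at row 173. I'll check the vise frame against these and see where the cartridge sits.

Run:
```python
from h import *
np.set_printoptions(precision=4,suppress=True)
o=bot.observe(); 
p=o["position"]; yw=-.2412
R=np.array([[np.cos(yw),-np.sin(yw)],[np.sin(yw),np.cos(yw)]]); O=np.array([.496,.067])
for nm,uv,z in (("hub",(323,21),.075),("knob",(208,6),.111),("jawL",(269,173),.048),("jawR",(373,175),.048),("plateL",(253,140),.012),("plateR",(392,140),.012),("plateL2",(257,290),.012),("plateR2",(381,290),.012),("cap",(324,398),.0),("cartlow",(320,258),.0)):
    if nm=="cap": z=p[2]-.032+.093
    if nm=="cartlow": z=p[2]-.032
    w=onz("wrist",uv,z); print(nm,w, "vise",R.T@(w[:2]-O))
print(p,R.T@(p[:2]-O), bot.observe()["tool_rot"],proj("wrist",[p[0],p[1],p[2]+.061]))
```

```text
hub [0.5337 0.2258 0.075 ] vise [-0.0014  0.1632]
knob [0.4844 0.238  0.111 ] vise [-0.0521  0.1633]
jawL [0.4818 0.1501 0.048 ] vise [-0.0336  0.0773]
jawR [0.5432 0.1342 0.048 ] vise [0.0298 0.0765]
plateL [0.4706 0.1724 0.012 ] vise [-0.0499  0.0963]
plateR [0.5653 0.1499 0.012 ] vise [0.0475 0.097 ]
plateL2 [0.4414 0.0613 0.012 ] vise [-0.0517 -0.0186]
plateR2 [0.5359 0.0389 0.012 ] vise [ 0.0454 -0.0177]
cap [0.5039 0.0999 0.1919] vise [-0.0002  0.0338]
cartlow [0.504  0.1078 0.0989] vise [-0.002   0.0416]
[0.5016 0.0917 0.1309] [-0.0005  0.0254] [-1.5716  0.0006 -0.2334] [322.6347 418.2676]
```

```bash
python3 -m crank '[{"hand":0.9,"dx":0,"dy":10,"dz":-2,"yaw":0},{"hand":0.9,"dx":0,"dy":22,"dz":-2,"yaw":0},{"hand":0.9,"dx":0,"dy":34,"dz":-2,"yaw":0},{"hand":0.9,"dx":0,"dy":46,"dz":-2,"yaw":0},{"hand":0.9,"dx":0,"dy":58,"dz":-2,"yaw":0},{"hand":0.9,"dx":0,"dy":68,"dz":-2,"yaw":0},{"hand":0.9,"dx":0,"dy":76,"dz":-2,"yaw":0},{"hand":0.9,"dx":0,"dy":82,"dz":-2,"yaw":0},{"hand":0.9,"dx":0,"dy":82,"dz":-2,"yaw":0},{"hand":0.9,"dx":0,"dy":82,"dz":-2,"yaw":0},{"hand":0.9,"dx":0,"dy":82,"dz":-2,"yaw":0}]' 50
python3 - <<'E'
from h import *
print(bot.observe()["position"],bot.observe()["force"])
for n in("side","scene","wrist"):
    f=bot.grab_frame(n); cv2.imwrite(f"pics/{n}6.png",f[:,:,::-1])
a=cv2.resize(cv2.imread("pics/side6.png")[120:280,230:360],None,fx=3,fy=3); b=cv2.resize(cv2.imread("pics/scene6.png")[130:290,290:420],None,fx=3,fy=3)
cv2.imwrite("pics/c7.png",cv2.hconcat([a,b]))
E
```

```text
clock: 5.82
position: [0.5015, 0.0909, 0.0497]
tool_rot: [-1.571, -0.001, -0.232]
force: [1.3, -0.3, -2.1]
grip_width: 0.0388
[0.50148735 0.09093155 0.04968196] [ 1.3288714  -0.29312904 -2.10597846]
```

View pics/c7.png

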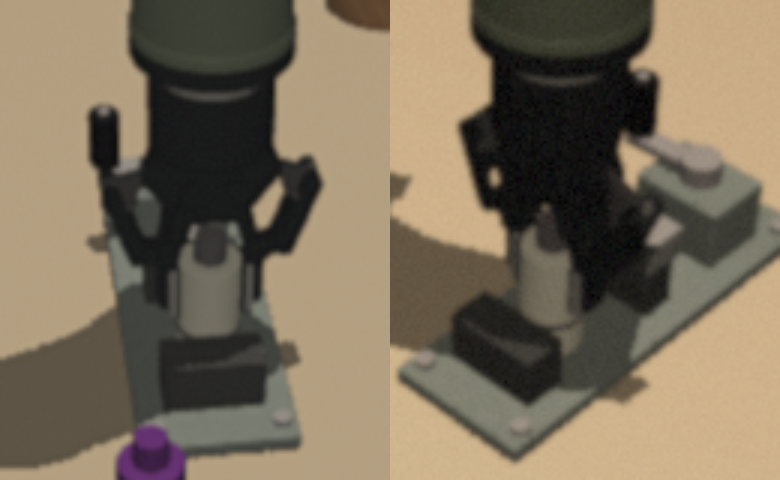

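View pics/wrist6.png

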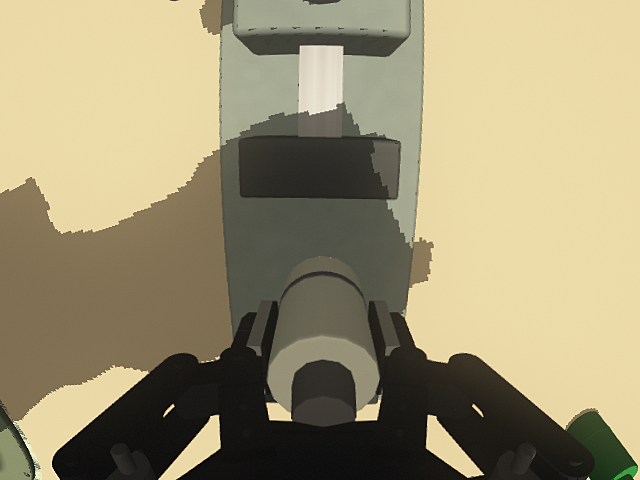

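The cartridge sits between the jaws and is centred on them: jaw centre at column 320, cartridge at 324. It still has about 5 mm to go down.

```bash
python3 -m crank '[{"hand":0.9,"dx":0,"dy":1,"dz":0,"yaw":0},{"hand":0.9,"dx":0,"dy":2,"dz":0,"yaw":0},{"hand":0.9,"dx":0,"dy":3,"dz":0,"yaw":0},{"hand":0.9,"dx":0,"dy":4,"dz":0,"yaw":0},{"hand":0.9,"dx":0,"dy":4,"dz":0,"yaw":0},{"hand":0.9,"dx":0,"dy":4,"dz":0,"yaw":0}]' 50
```

```text
clock: 6.47
position: [0.5012, 0.0909, 0.0452]
tool_rot: [-1.571, 0.0, -0.232]
force: [0.1, -0.2, -1.3]
grip_width: 0.0388
```

```bash
python3 -m crank '[{"hand":0.9,"dx":0,"dy":0.5,"dz":0,"yaw":0},{"hand":0.9,"dx":0,"dy":1,"dz":0,"yaw":0},{"hand":0.9,"dx":0,"dy":1,"dz":0,"yaw":0},{"hand":0.9,"dx":0,"dy":1,"dz":0,"yaw":0}]' 50
```

```text
clock: 6.8
position: [0.5013, 0.091, 0.0448]
tool_rot: [-1.571, -0.0, -0.232]
force: [-3.0, -0.1, 11.3]
grip_width: 0.0392
```

It's touching the bed (11 N). I'll release it gently.

```bash
python3 -m crank '[{"hand":0.45,"dx":0,"dy":0,"dz":0,"yaw":0},{"hand":0.4,"dx":0,"dy":0,"dz":0,"yaw":0},{"hand":0.3,"dx":0,"dy":0,"dz":0,"yaw":0},{"hand":0.2,"dx":0,"dy":0,"dz":0,"yaw":0},{"hand":0.1,"dx":0,"dy":0,"dz":0,"yaw":0},{"hand":0,"dx":0,"dy":0,"dz":0,"yaw":0},{"hand":0,"dx":0,"dy":0,"dz":0,"yaw":0},{"hand":0,"dx":0,"dy":0,"dz":0,"yaw":0}]' 50
python3 - <<'E'
from h import *
f=bot.grab_frame("wrist"); cv2.imwrite("pics/w8.png",f[:,:,::-1])
E
```

```text
clock: 7.47
position: [0.5013, 0.091, 0.0443]
tool_rot: [-1.571, 0.0, -0.232]
force: [0.1, 0.2, -0.1]
grip_width: 0.0849
```

View pics/w8.png

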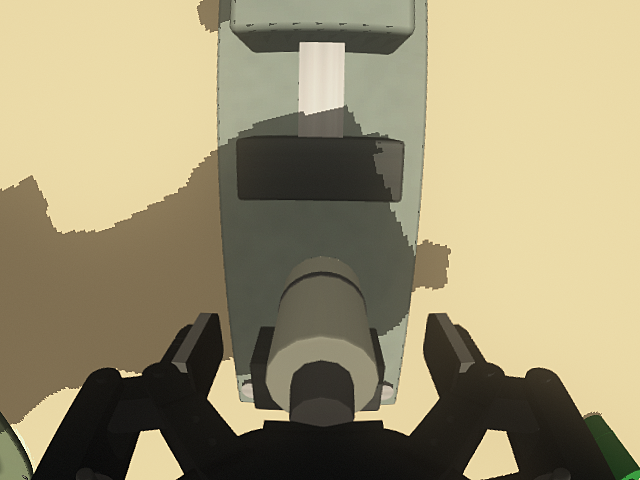

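The cartridge is standing free between the jaws. I'll rise straight up and then look again.

```bash
python3 -m crank '[{"hand":0,"dx":0,"dy":-10,"dz":0,"yaw":0},{"hand":0,"dx":0,"dy":-28,"dz":0,"yaw":0},{"hand":0,"dx":0,"dy":-50,"dz":0,"yaw":0},{"hand":0,"dx":0,"dy":-75,"dz":0,"yaw":0},{"hand":0,"dx":0,"dy":-100,"dz":0,"yaw":0},{"hand":0,"dx":0,"dy":-125,"dz":0,"yaw":0},{"hand":0,"dx":0,"dy":-150,"dz":0,"yaw":0},{"hand":0,"dx":0,"dy":-165,"dz":0,"yaw":0},{"hand":0,"dx":0,"dy":-165,"dz":0,"yaw":0},{"hand":0,"dx":0,"dy":-165,"dz":0,"yaw":0}]' 50
python3 - <<'E'
from h import *
print(bot.observe()["position"],bot.observe()["qpos"])
for n in("side","scene","wrist"):
    f=bot.grab_frame(n); cv2.imwrite(f"pics/{n}9.png",f[:,:,::-1])
a=cv2.resize(cv2.imread("pics/side9.png")[120:280,230:360],None,fx=3,fy=3); b=cv2.resize(cv2.imread("pics/scene9.png")[130:290,290:420],None,fx=3,fy=3)
cv2.imwrite("pics/c9.png",cv2.hconcat([a,b]))
E
```

```text
clock: 8.35
position: [0.5015, 0.091, 0.2105]
tool_rot: [-1.57, -0.002, -0.232]
force: [-0.2, 0.3, -0.2]
grip_width: 0.0854
[0.50147962 0.09100308 0.21046598] [-0.32281034  0.36472443  0.03462969  1.92602841 -0.01653698  0.84916342
 -0.51166794]
```

View pics/c9.png

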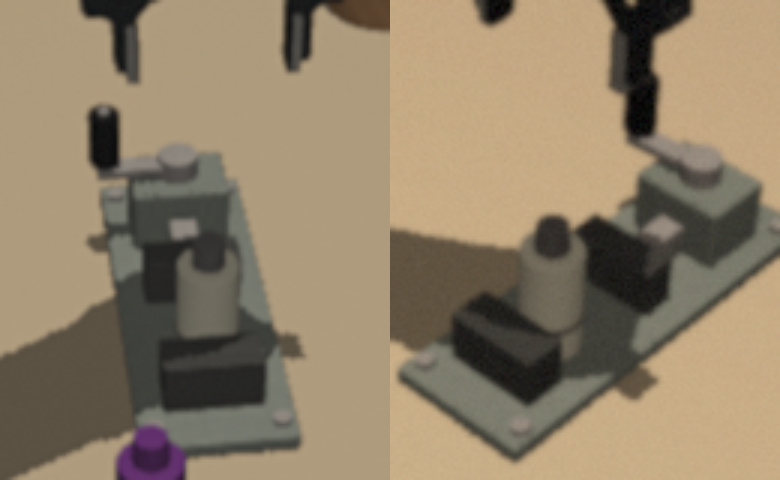

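View pics/wrist9.png

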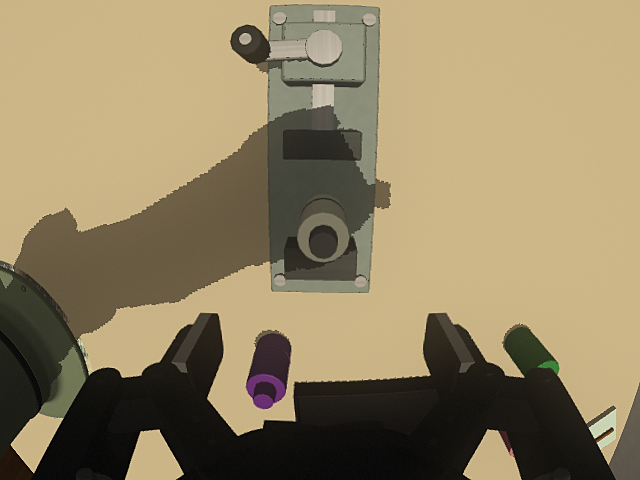

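The cartridge stands upright; its cap is at (323,240) in the wrist view. The knob top is at (245,39), the hub at (324,47), and the plate is fully visible with corners near (271,6), (381,7), (271,291) and (369,292).

Run:
```python
from h import *
np.set_printoptions(precision=4,suppress=True)
pts=[((271,6),.012,(-.05,.22)),((381,7),.012,(.05,.22)),((271,291),.012,(-.05,-.06)),((369,292),.012,(.05,-.06))]
W=np.array([onz("wrist",u,z)[:2] for u,z,_ in pts]);V=np.array([v for *_,v in pts])
M,_=cv2.estimateAffinePartial2D(V.astype(np.float32),W.astype(np.float32),ransacReprojThreshold=.02)
yw=np.arctan2(M[1,0],M[0,0]);O=M[:,2]
print(O,"scale",np.hypot(M[0,0],M[1,0]),"yaw",yw,(V@M[:,:2].T+M[:,2]-W)*1e3)
R=np.array([[np.cos(yw),-np.sin(yw)],[np.sin(yw),np.cos(yw)]])
for nm,uv,z in (("hub",(324,47),.074),("knob",(245,39),.111),("capC",(323,241),.105),("shoulder",(323.5,230),.087),("jawL",(283,159),.048),("jawR",(361,160),.048)):
    w=onz("wrist",uv,z);print(nm,w,"vise",R.T@(w[:2]-O))
k=tri([("scene",(290+641/3,130+80/3)),("side",(230+104/3,120+110/3))]); print(k)
```

```text
[0.4939 0.0687] scale 0.987999299739368 yaw -0.25170018046101844 [[ 0.1135  0.715 ]
 [-0.4479 -0.4569]
 [ 0.609   0.2211]
 [-0.2746 -0.4791]]
hub [0.5338 0.2267 0.074 ] vise [-0.0008  0.163 ]
knob [0.4846 0.2379 0.111 ] vise [-0.0512  0.1616]
capC [0.5013 0.0926 0.105 ] vise [0.0012 0.025 ]
shoulder [0.5023 0.0951 0.087 ] vise [0.0015 0.0277]
jawL [0.4816 0.1503 0.048 ] vise [-0.0323  0.076 ]
jawR [0.5431 0.1349 0.048 ] vise [0.0311 0.0764]
(array([ 0.6438,  0.7208, -0.1734]), [np.float64(0.03438297222939031), np.float64(0.03438297222939041)])
```

The hub is at (0.534, 0.2275) and the knob at (0.485, 0.238). Their distance is 50.1 mm, which matches the given 50 mm. That puts q at about 0.21, consistent with the measured jaw opening of 76 mm. I'll move over the knob.

```bash
python3 -m crank '[{"hand":0,"dx":-5,"dy":5,"dz":14,"yaw":0},{"hand":0,"dx":-13,"dy":14,"dz":38,"yaw":0},{"hand":0,"dx":-22,"dy":24,"dz":62,"yaw":0},{"hand":0,"dx":-31,"dy":34,"dz":86,"yaw":0},{"hand":0,"dx":-40,"dy":44,"dz":110,"yaw":0},{"hand":0,"dx":-47,"dy":50,"dz":130,"yaw":0},{"hand":0,"dx":-50,"dy":55,"dz":139,"yaw":0},{"hand":0,"dx":-50,"dy":55,"dz":139,"yaw":0},{"hand":0,"dx":-50,"dy":55,"dz":139,"yaw":0}]' 40
python3 - <<'E'
from h import *
np.set_printoptions(precision=4,suppress=True)
print(bot.observe()["position"])
for n in("side","scene","wrist"):
    f=bot.grab_frame(n); cv2.imwrite(f"pics/{n}10.png",f[:,:,::-1])
print(proj("wrist",[.485,.238,.111]))
a=cv2.resize(cv2.imread("pics/side10.png")[60:280,200:360],None,fx=2.4,fy=2.4); b=cv2.resize(cv2.imread("pics/scene10.png")[70:290,290:450],None,fx=2.4,fy=2.4)
cv2.imwrite("pics/c10.png",cv2.hconcat([a,b]))
E
```

```text
clock: 9.25
position: [0.4843, 0.2371, 0.1537]
tool_rot: [-1.572, 0.001, -0.232]
force: [-0.6, -1.1, -0.3]
grip_width: 0.0853
[0.4843 0.2371 0.1537]
[321.9921 275.8014]
```

View pics/c10.png

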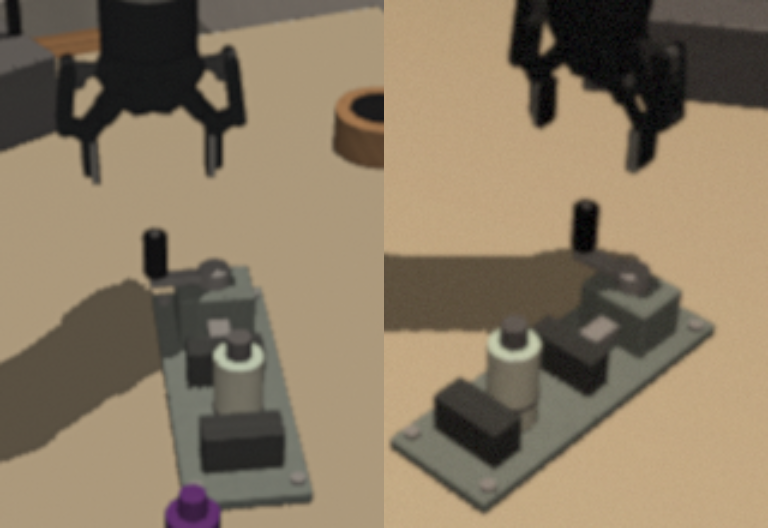

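View pics/wrist10.png

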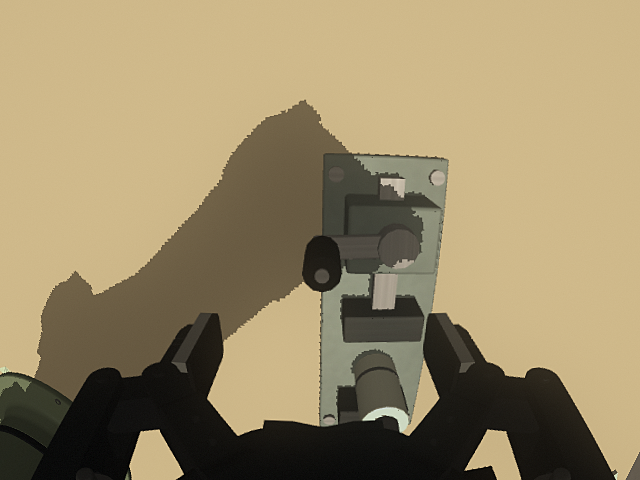

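The knob top is at (321,276), against a predicted (322,276). I'll descend and grip it.

```bash
python3 -m crank '[{"hand":0,"dx":0,"dy":10,"dz":1,"yaw":0},{"hand":0,"dx":0,"dy":25,"dz":1,"yaw":0},{"hand":0,"dx":0,"dy":40,"dz":1,"yaw":0},{"hand":0,"dx":0,"dy":55,"dz":1,"yaw":0},{"hand":0,"dx":0,"dy":64,"dz":1,"yaw":0},{"hand":0,"dx":0,"dy":68,"dz":1,"yaw":0},{"hand":0,"dx":0,"dy":68,"dz":1,"yaw":0},{"hand":0,"dx":0,"dy":68,"dz":1,"yaw":0}]' 40
python3 -m crank '[{"hand":0.5,"dx":0,"dy":0,"dz":0,"yaw":0},{"hand":0.7,"dx":0,"dy":0,"dz":0,"yaw":0},{"hand":1,"dx":0,"dy":0,"dz":0,"yaw":0},{"hand":1,"dx":0,"dy":0,"dz":0,"yaw":0},{"hand":1,"dx":0,"dy":0,"dz":0,"yaw":0},{"hand":1,"dx":0,"dy":0,"dz":0,"yaw":0},{"hand":1,"dx":0,"dy":0,"dz":0,"yaw":0},{"hand":1,"dx":0,"dy":0,"dz":0,"yaw":0},{"hand":1,"dx":0,"dy":0,"dz":0,"yaw":0}]' 40
python3 - <<'E'
from h import *
print(bot.observe()["position"],bot.observe()["force"])
for n in("side","scene"):
    f=bot.grab_frame(n); cv2.imwrite(f"pics/{n}11.png",f[:,:,::-1])
a=cv2.resize(cv2.imread("pics/side11.png")[60:280,200:360],None,fx=2.4,fy=2.4); b=cv2.resize(cv2.imread("pics/scene11.png")[70:290,290:450],None,fx=2.4,fy=2.4)
cv2.imwrite("pics/c11.png",cv2.hconcat([a,b]))
E
```

```text
clock: 10.07
position: [0.485, 0.2386, 0.0866]
tool_rot: [-1.571, -0.0, -0.232]
force: [-0.8, -0.5, 0.2]
grip_width: 0.0851
clock: 10.82
position: [0.4848, 0.2388, 0.0866]
tool_rot: [-1.571, -0.0, -0.232]
force: [-0.9, 0.3, 6.1]
grip_width: 0.0205
[0.48482748 0.23876723 0.08655647] [-0.89710567  0.25855289  6.14721048]
```

View pics/c11.png

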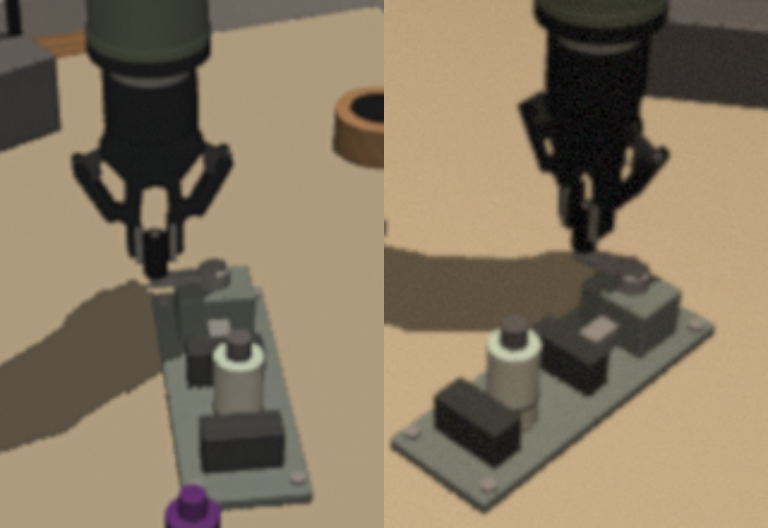

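Knob gripped at 20.5 mm. In tool axes the crank centre is 50 mm along +x, so I'll follow dx = 50(1-cos θ), dz = 50 sin θ. I'll do a short arc first and check the forces.

```bash
python3 -m crank '[{"hand":1,"dx":0.1,"dy":0,"dz":3.5,"yaw":0},{"hand":1,"dx":0.5,"dy":0,"dz":7,"yaw":0},{"hand":1,"dx":1.1,"dy":0,"dz":10.4,"yaw":0},{"hand":1,"dx":1.9,"dy":0,"dz":13.8,"yaw":0},{"hand":1,"dx":3,"dy":0,"dz":17.1,"yaw":0},{"hand":1,"dx":4.3,"dy":0,"dz":20.4,"yaw":0},{"hand":1,"dx":4.3,"dy":0,"dz":20.4,"yaw":0}]' 40
```

```text
clock: 11.5
position: [0.4937, 0.2584, 0.0865]
tool_rot: [-1.57, 0.0, -0.231]
force: [-2.2, 2.5, 6.3]
grip_width: 0.0208
```

```bash
python3 -m crank '[{"hand":1,"dx":2.3,"dy":0,"dz":4.4,"yaw":0},{"hand":1,"dx":5,"dy":0,"dz":8.7,"yaw":0},{"hand":1,"dx":8.1,"dy":0,"dz":12.6,"yaw":0},{"hand":1,"dx":11.6,"dy":0,"dz":16.2,"yaw":0},{"hand":1,"dx":15.4,"dy":0,"dz":19.4,"yaw":0},{"hand":1,"dx":19.5,"dy":0,"dz":22.2,"yaw":0},{"hand":1,"dx":19.5,"dy":0,"dz":22.2,"yaw":0}]' 40
```

```text
clock: 12.08
position: [0.5183, 0.2759, 0.0866]
tool_rot: [-1.569, -0.0, -0.231]
force: [1.1, 5.0, 4.1]
grip_width: 0.0206
```

```bash
python3 -m crank '[{"hand":1,"dx":4.4,"dy":0,"dz":2.4,"yaw":0},{"hand":1,"dx":9,"dy":0,"dz":4.4,"yaw":0},{"hand":1,"dx":13.8,"dy":0,"dz":5.8,"yaw":0},{"hand":1,"dx":18.7,"dy":0,"dz":6.8,"yaw":0},{"hand":1,"dx":23.7,"dy":0,"dz":7.3,"yaw":0},{"hand":1,"dx":28.7,"dy":0,"dz":7.3,"yaw":0},{"hand":1,"dx":33.6,"dy":0,"dz":6.8,"yaw":0},{"hand":1,"dx":38.5,"dy":0,"dz":5.9,"yaw":0},{"hand":1,"dx":38.5,"dy":0,"dz":5.9,"yaw":0}]' 40
python3 - <<'E'
from h import *
for n in("side","scene"):
    f=bot.grab_frame(n); cv2.imwrite(f"pics/{n}12.png",f[:,:,::-1])
a=cv2.resize(cv2.imread("pics/side12.png")[60:280,200:360],None,fx=2.4,fy=2.4); b=cv2.resize(cv2.imread("pics/scene12.png")[70:290,290:450],None,fx=2.4,fy=2.4)
cv2.imwrite("pics/c12.png",cv2.hconcat([a,b]))
E
```

```text
clock: 12.83
position: [0.5577, 0.2722, 0.0867]
tool_rot: [-1.569, -0.001, -0.232]
force: [5.4, 4.3, 2.3]
grip_width: 0.0205
```

View pics/c12.png

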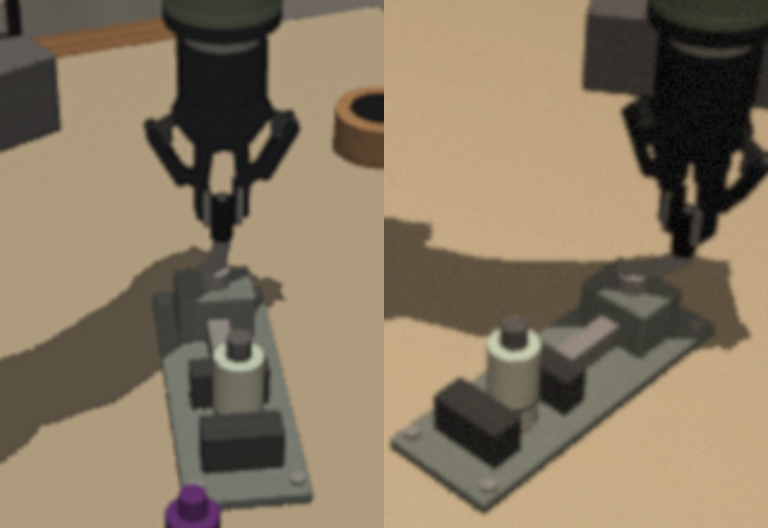

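The crank follows the hand. The jaw has closed to about 50 mm and is about to touch the cartridge, so I'll go slower.

```bash
python3 -m crank '[{"hand":1,"dx":2.4,"dy":0,"dz":-0.7,"yaw":0},{"hand":1,"dx":4.8,"dy":0,"dz":-1.5,"yaw":0},{"hand":1,"dx":7.1,"dy":0,"dz":-2.4,"yaw":0},{"hand":1,"dx":9.4,"dy":0,"dz":-3.5,"yaw":0},{"hand":1,"dx":11.6,"dy":0,"dz":-4.7,"yaw":0},{"hand":1,"dx":13.8,"dy":0,"dz":-5.9,"yaw":0},{"hand":1,"dx":15.9,"dy":0,"dz":-7.3,"yaw":0},{"hand":1,"dx":17.9,"dy":0,"dz":-8.7,"yaw":0},{"hand":1,"dx":17.9,"dy":0,"dz":-8.7,"yaw":0}]' 40
python3 - <<'E'
from h import *
for n in("side","scene"):
    f=bot.grab_frame(n); cv2.imwrite(f"pics/{n}13.png",f[:,:,::-1])
a=cv2.resize(cv2.imread("pics/side13.png")[60:280,200:360],None,fx=2.4,fy=2.4); b=cv2.resize(cv2.imread("pics/scene13.png")[70:290,290:450],None,fx=2.4,fy=2.4)
cv2.imwrite("pics/c13.png",cv2.hconcat([a,b]))
E
```

```text
clock: 13.68
position: [0.5729, 0.2594, 0.0867]
tool_rot: [-1.569, -0.001, -0.232]
force: [4.1, 3.2, 1.5]
grip_width: 0.0207
```

View pics/c13.png

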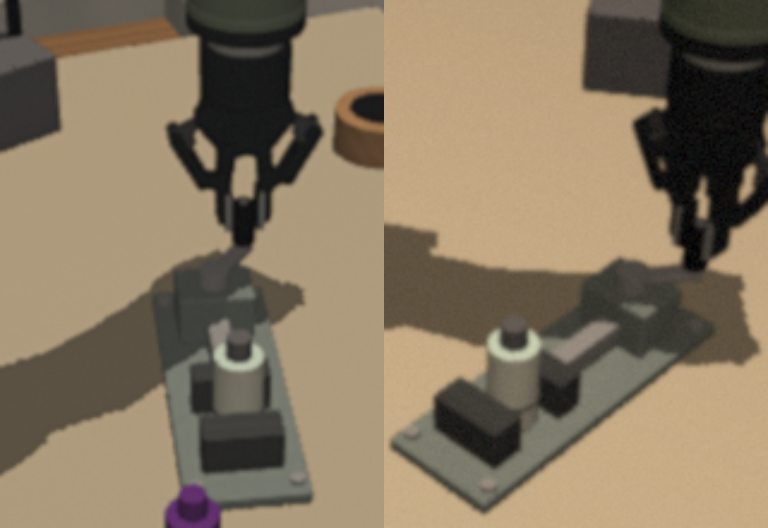

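By the hand's position q is about 2.45 (opening about 43 mm), and the cartridge is still upright. Small steps from here until it resists.

```bash
python3 -m crank '[{"hand":1,"dx":1,"dy":0,"dz":-0.8,"yaw":0},{"hand":1,"dx":2,"dy":0,"dz":-1.6,"yaw":0},{"hand":1,"dx":3,"dy":0,"dz":-2.4,"yaw":0},{"hand":1,"dx":3.9,"dy":0,"dz":-3.2,"yaw":0},{"hand":1,"dx":4.8,"dy":0,"dz":-4,"yaw":0},{"hand":1,"dx":5.7,"dy":0,"dz":-4.9,"yaw":0},{"hand":1,"dx":5.7,"dy":0,"dz":-4.9,"yaw":0}]' 50
```

```text
clock: 14.37
position: [0.5771, 0.2532, 0.0867]
tool_rot: [-1.57, -0.001, -0.232]
force: [3.0, 3.8, 4.7]
grip_width: 0.0201
```

```bash
python3 -m crank '[{"hand":1,"dx":0.8,"dy":0,"dz":-0.9,"yaw":0},{"hand":1,"dx":1.6,"dy":0,"dz":-1.9,"yaw":0},{"hand":1,"dx":1.6,"dy":0,"dz":-1.9,"yaw":0},{"hand":1,"dx":1.6,"dy":0,"dz":-1.9,"yaw":0}]' 50
```

```text
clock: 14.7
position: [0.5782, 0.2512, 0.0867]
tool_rot: [-1.569, -0.001, -0.232]
force: [3.9, 3.9, 3.4]
grip_width: 0.0202
```

```bash
python3 -m crank '[{"hand":1,"dx":0.6,"dy":0,"dz":-0.8,"yaw":0},{"hand":1,"dx":1.2,"dy":0,"dz":-1.6,"yaw":0},{"hand":1,"dx":1.2,"dy":0,"dz":-1.6,"yaw":0},{"hand":1,"dx":1.2,"dy":0,"dz":-1.6,"yaw":0}]' 50
```

```text
clock: 15.03
position: [0.5786, 0.2503, 0.0867]
tool_rot: [-1.569, -0.001, -0.231]
force: [1.6, 8.1, 3.2]
grip_width: 0.0199
```

Now it resists: the hand moved 1 mm of the 2 mm commanded and the force along the arc rose by about 5 N. One more small push.

```bash
python3 -m crank '[{"hand":1,"dx":0.6,"dy":0,"dz":-0.8,"yaw":0},{"hand":1,"dx":1.2,"dy":0,"dz":-1.6,"yaw":0},{"hand":1,"dx":1.2,"dy":0,"dz":-1.6,"yaw":0}]' 50
python3 - <<'E'
from h import *
for n in("side","scene"):
    f=bot.grab_frame(n); cv2.imwrite(f"pics/{n}14.png",f[:,:,::-1])
a=cv2.resize(cv2.imread("pics/side14.png")[60:280,200:360],None,fx=2.4,fy=2.4); b=cv2.resize(cv2.imread("pics/scene14.png")[70:290,290:450],None,fx=2.4,fy=2.4)
cv2.imwrite("pics/c14.png",cv2.hconcat([a,b]))
E
```

```text
clock: 15.28
position: [0.579, 0.2495, 0.0867]
tool_rot: [-1.568, 0.0, -0.23]
force: [-0.3, 11.6, 3.3]
grip_width: 0.0202
```

View pics/c14.png

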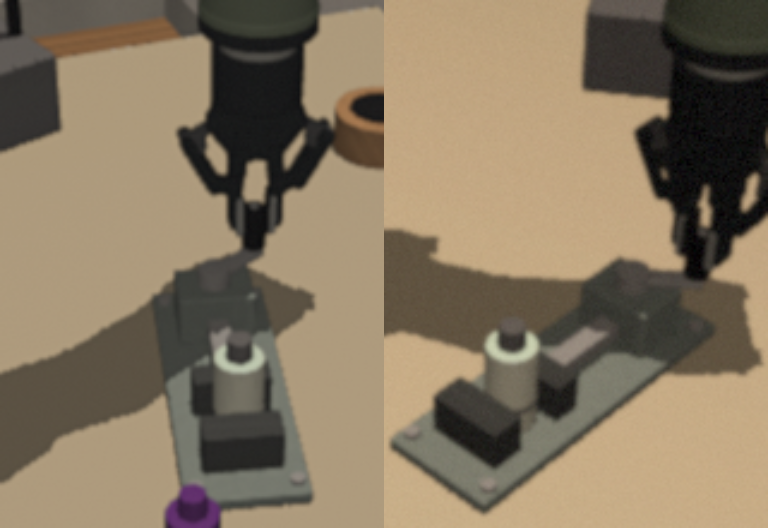

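The jaw has closed on the upright cartridge and the arc force is about 10 N. By the hand's position q is about 2.69. I'll let go and rise.

```bash
python3 -m crank '[{"hand":0.7,"dx":0,"dy":0,"dz":0,"yaw":0},{"hand":0.4,"dx":0,"dy":0,"dz":0,"yaw":0},{"hand":0.1,"dx":0,"dy":0,"dz":0,"yaw":0},{"hand":0,"dx":0,"dy":0,"dz":0,"yaw":0},{"hand":0,"dx":0,"dy":0,"dz":0,"yaw":0},{"hand":0,"dx":0,"dy":0,"dz":0,"yaw":0},{"hand":0,"dx":0,"dy":0,"dz":0,"yaw":0}]' 50
python3 -m crank '[{"hand":0,"dx":0,"dy":-10,"dz":0,"yaw":0},{"hand":0,"dx":0,"dy":-25,"dz":0,"yaw":0},{"hand":0,"dx":0,"dy":-45,"dz":0,"yaw":0},{"hand":0,"dx":0,"dy":-65,"dz":-20,"yaw":0},{"hand":0,"dx":-10,"dy":-85,"dz":-45,"yaw":0},{"hand":0,"dx":-20,"dy":-105,"dz":-70,"yaw":0},{"hand":0,"dx":-30,"dy":-125,"dz":-100,"yaw":0},{"hand":0,"dx":-40,"dy":-135,"dz":-130,"yaw":0},{"hand":0,"dx":-40,"dy":-140,"dz":-145,"yaw":0},{"hand":0,"dx":-40,"dy":-140,"dz":-150,"yaw":0},{"hand":0,"dx":-40,"dy":-140,"dz":-150,"yaw":0},{"hand":0,"dx":-40,"dy":-140,"dz":-150,"yaw":0}]' 50
python3 - <<'E'
from h import *
np.set_printoptions(precision=4,suppress=True)
for n in("wrist","side","scene"):
    f=bot.grab_frame(n); cv2.imwrite(f"pics/{n}15.png",f[:,:,::-1])
a=cv2.resize(cv2.imread("pics/side15.png")[60:280,200:360],None,fx=2.4,fy=2.4); b=cv2.resize(cv2.imread("pics/scene15.png")[70:290,290:450],None,fx=2.4,fy=2.4)
cv2.imwrite("pics/c15.png",cv2.hconcat([a,b]))
E
```

```text
clock: 15.97
position: [0.5791, 0.2469, 0.0863]
tool_rot: [-1.571, 0.0, -0.232]
force: [1.0, 0.5, -0.8]
grip_width: 0.0852
clock: 16.97
position: [0.506, 0.111, 0.2264]
tool_rot: [-1.57, -0.0, -0.232]
force: [-0.6, 0.7, -0.5]
grip_width: 0.0854
```

View pics/c15.png

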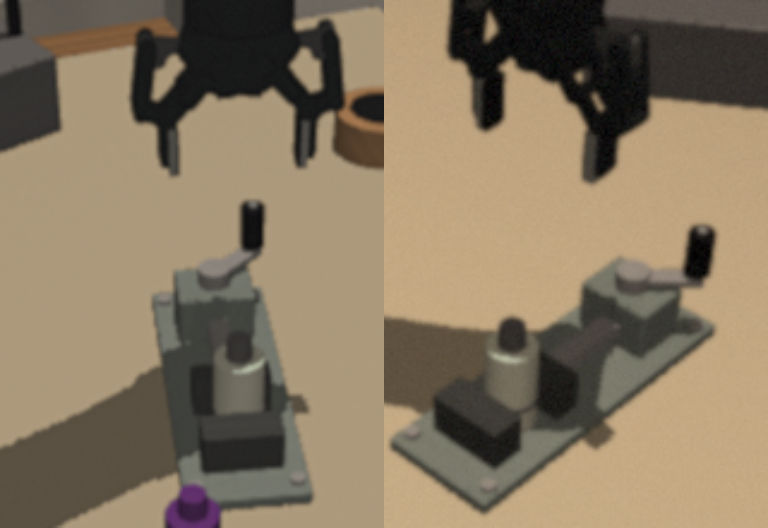

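View pics/wrist15.png

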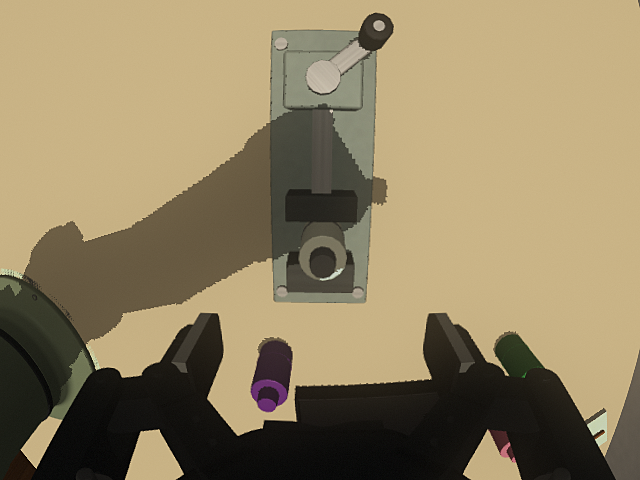

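View pics/scene15.png

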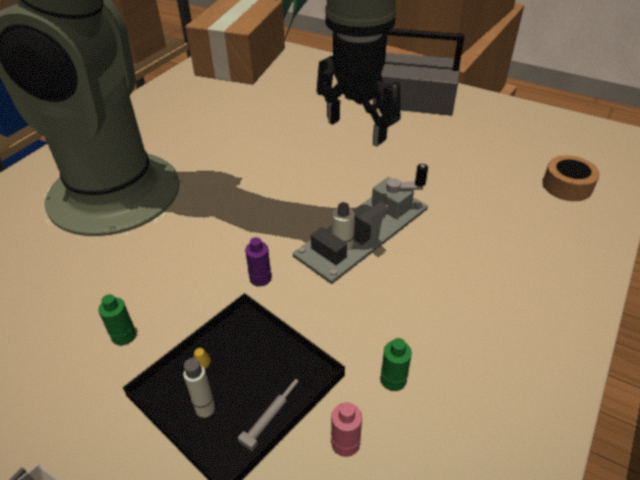

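The views show the cartridge upright and held between both jaws: cap at (322,262) in the wrist view, sliding jaw's near edge at row 221. The hand is clear and the slim cartridge is still at (199,388). One numeric check before handing in.

Run:
```python
from h import *
np.set_printoptions(precision=4,suppress=True)
O=np.array([.494,.068]);yw=-.249
R=np.array([[np.cos(yw),-np.sin(yw)],[np.sin(yw),np.cos(yw)]])
v={}
for nm,uv,z in (("hub",(323,77),.074),("knob",(379,25),.111),("cap",(322,262),.105),("shoulder",(323,252),.087),("jawL",(286,221),.048),("jawR",(356,222),.048)):
    w=onz("wrist",uv,z);v[nm]=R.T@(w[:2]-O);print(nm,w,"vise",v[nm])
d=v["knob"]-v["hub"];print("r",np.hypot(*d),"q",3.39-np.arctan2(d[1],d[0]))
s=[cv2.imread(f"pics/scene{k}.png")[300:430,175:222].astype(int) for k in(0,15)]
print("slim patch diff",np.abs(s[0]-s[1]).mean())
```

```text
hub [0.5332 0.2272 0.074 ] vise [-0.0013  0.164 ]
knob [0.578  0.2515 0.111 ] vise [0.0362 0.1985]
cap [0.5005 0.0916 0.105 ] vise [0.0005 0.0245]
shoulder [0.5016 0.093  0.087 ] vise [0.0012 0.0261]
jawL [0.473  0.1155 0.048 ] vise [-0.032   0.0408]
jawR [0.5336 0.1003 0.048 ] vise [0.0304 0.041 ]
r 0.05091584403904318 q 2.6452708339467326
slim patch diff 6.559901800327332
```

The jaw edge measures 41 mm and q is 2.65. But the cap's y of 24.5 mm is about 4 mm more than a cartridge pressed against the fixed jaw should give, so I'll look closer for a lean.

Run:
```python
from h import *
i=cv2.imread("pics/wrist15.png")[180:310,260:385]; a=cv2.resize(i,None,fx=4,fy=4,interpolation=cv2.INTER_CUBIC)
a=np.clip(a.astype(float)*1.8,0,255).astype(np.uint8)
cv2.imwrite("pics/c16.png",a)
b=cv2.resize(cv2.imread("pics/side15.png")[180:280,260:340],None,fx=5,fy=5); c=cv2.resize(cv2.imread("pics/scene15.png")[190:290,290:370],None,fx=5,fy=5)
cv2.imwrite("pics/c17.png",np.clip(cv2.hconcat([b,c]).astype(float)*1.6,0,255).astype(np.uint8))
```

```text
(no output)
```

View pics/c16.png

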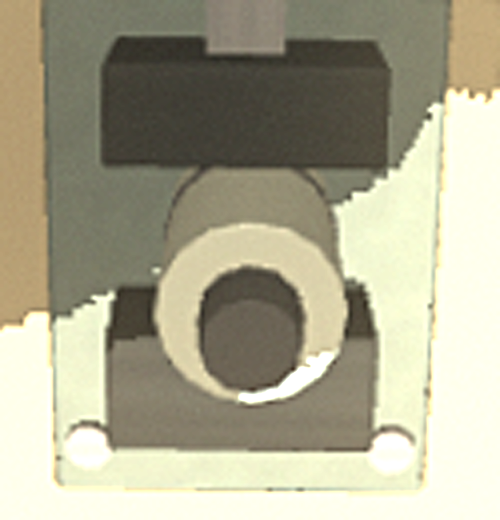

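View pics/c17.png

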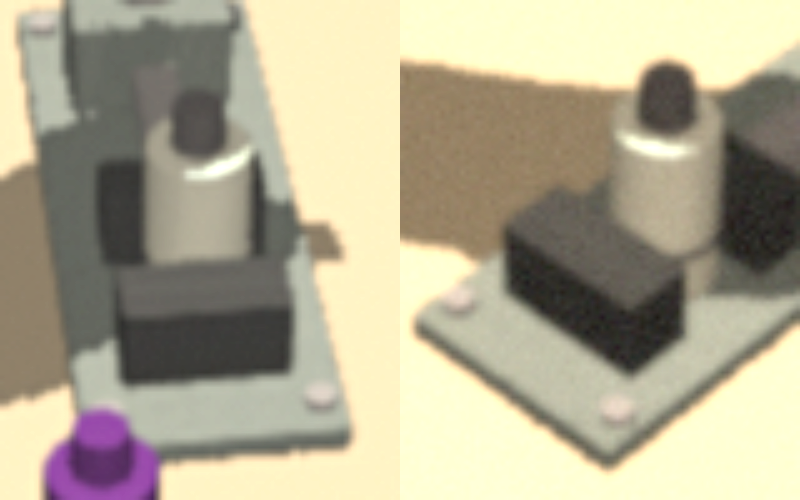

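In the close-up the true centres are the cap disc at (323,266) and the shoulder ring at (323,258). My earlier rows were 4 to 6 px too high. Corrected, both give y of about 21.5 mm, so the cartridge is upright and against the jaw. I'll hand it in.

Run:
```python
from h import *
np.set_printoptions(precision=4,suppress=True)
O=np.array([.494,.068]);yw=-.249
R=np.array([[np.cos(yw),-np.sin(yw)],[np.sin(yw),np.cos(yw)]])
for uv,z in(((323,266.2),.105),((322.7,258.2),.087)): print(R.T@(onz("wrist",uv,z)[:2]-O))
print(bot.job_done())
```

```text
[0.0013 0.021 ]
[0.0011 0.0208]
the job is handed in; nothing more can be done
None
```

The wide cartridge is standing in the vise with the jaw closed snugly on it, and I handed the job in at about 17 s of the 51 s allowed. No verdict was reported.

I took the cartridge from the tray and stood it between the open jaws. I then gripped the crank knob and turned it clockwise until the jaw resisted with about 10 N, let go, and moved the hand clear.

| Last check | Measured | Required |
|---|---|---|
| Cartridge axis from the fixed jaw | about 21 mm | 16–23 mm |
| Cartridge off the middle of the jaws' width | about 1 mm | within 25 mm |
| Crank angle q | about 2.65 (image), 2.69 (hand position at the last push) | past 2.52 |
| Jaw opening | about 41 mm (image) | under 42 mm |

- **Upright:** the cap and shoulder centres agree to 0.2 mm, so the cartridge is not leaning.
- **Slim cartridge:** in the scene picture it stands where it did at the start. I checked this by eye only, because the numeric picture comparison was affected by shadow changes.
- **Checks that disagreed:** a first rough reading put the axis at 24.5–26 mm. The close-up showed my pixel picks were 4–6 px too high, and the corrected picks gave 21 mm.
- **Refused call:** one move was refused for missing keys and I re-sent it in full; the arm did not move.

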